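# Set the bowl turner's speed lever to slow

## Task

On the grey bowl-turner base, swing the long speed lever (the one with the upright round knob) from the off side to slow, so that it points at the middle of the three raised ribs, and let go. Leave the short bowl-lock lever with the flat paddle where it is.

Things in the scene. Friction and masses are not known exactly. Their poses are not given: they have to be found in the camera images.
- speed_lever (a joint): Angle (rad) of the long black speed lever, level, on an upright hinge on the fixed grey base (250 x 450 mm, deck 45 mm above the counter). 0 = at the middle rib, slow; negative = anticlockwise from above, to the off rib (-0.75, away from the bowl); positive = clockwise, to the fast rib (+0.75, bowl side). Stops at -0.95 and 0.95. About 2 N at the knob moves it; it stays where left.
- speed_knob (a point): Point on the axis of the upright round black knob at the end of the speed lever, 10 mm below the knob's flat top. The knob is 22 mm in diameter and stands 35 mm above the lever arm (14 mm wide); its top is 99 mm above the counter. It is 110 mm from the pivot axis and moves with the lever.
- speed_pivot (a point): Point on the speed lever's pivot axis at deck height, fixed to the base. z is up along the hinge; -x points to the middle rib; +y to the bowl's side. Three black ribs (26 mm long, 4 high) lie radially 126 to 152 mm from it at lever angles -0.75, 0, +0.75. A white bowl (170 mm wide, rim 133 mm above the counter) stands on the base, centred at x -65, y +235 mm.
- lock_tip (a point): Outer top end of the short black bowl-lock lever (50 mm long, flat upright paddle, top 74 mm above the counter), which turns on the deck at x +30, y +115 mm from the speed pivot, between that and the bowl. It must stay where it is.

How it is judged:
By the outcome, as a careful person would: the job done as asked, in the order asked, and still so for the second after the job is handed in, with the robot touching nothing.
It also fails if it takes over 32 s, if anything falls off the work surface, if the arm or the gripper's body presses on something with over 40 N, if the wrist force passes 120 N, or if a joint passes its speed limit or range.

## Robot

A 7-joint arm with a two-finger parallel gripper is mounted at the origin on the work surface. World frame = base frame: x ahead of the robot, y to its left, z up, the work surface at z = 0. Lengths are in m, angles in rad, forces in N, time in s.
With the tool pointing down it reaches from about 0.425 to 0.925 m from the base axis. Payload 6.8 kg.
Tool frame: the origin (TCP) lies between the finger pads; the fingertips stand r.tip_extent ahead of it and the grasp point (between the pads) lies 5 mm behind it (r.tip_extent is the distance from the TCP to the fingertips, in m); y points along the fingers, x is the direction in which the jaws open and shut, and the axes are right-handed (so a half turn about y gives the same grasp; the last joint's range is limited). The gripper opens to 85 mm and grips with 20 to 120 N. Pads are 22 mm wide; open, the fingers measure 114 mm over their backs; the gripper's body (76 mm by 85 mm) begins 54 mm behind the grasp point. The pads swing forward as they close: fully open they stand 13 mm farther back than shut.
Start: joints at [1.168, 0.477, 0.022, 1.555, -0.011, 1.109, -0.083], TCP at [0.196, -0.646, 0.245] pointing down, gripper open.
Joint ranges: [-2.96, 2.96], [-0.34, 2.1], [-1.41, 1.46], [0.24, 2.44], [-1.37, 4.51], [0.17, 1.92], [-2.96, 2.96]. Speed limits (rad/s): [2.39, 2.39, 3.14, 3.14, 3.14, 3.14, 3.14].

## Interface

Orientations are given as a rotation vector (axis times angle).
In Python, from bench import r gives the robot as it stands.
- The arm moves only by the tool send_rows, never from a script. Its argument "plan" is a list of rows, each a list of 5 numbers: the shift along the tool's x, y, z in cm, then the turn about the tool's y in degrees, then the opening, from 0 (shut) to 1 (fully open). In form: [[dx, dy, dz, spin, grip], ...]. A call has 1 to 12 rows; each row shifts and turns the commanded pose from where the row before left it, along the tool's axes as they then stand; what a row does not reach is not made up. A row lasts 1/8 s, in which the tool goes at most 62.5 mm and 10.7 degrees, less where a joint would pass 70% of its speed; a pose out of reach is approached as far as the arm can. A call is refused whole if a number of a shift passes 6.25 or a number of a turn 10.7, either way. A call with a gripper value outside its range is refused whole. The fingers move at their own pace and stop on an object; "force" is the grip in N (left out, the last holds). Time passes only in rows, so rows that do not move let the fingers close. It gives the time, the measured TCP pose, the force and the opening at its end, in the units of the state.
- r.get_obs(): the state, without advancing time (a new reading comes with each control period).
- r.grab_frame(name): name is "scene" or "top" or "wrist"; returns a dict with "image" (400x640x3 uint8, red, green, blue), "camera_matrix" (3x3 intrinsics, pixels), "D" ([k1, k2, p1, p2, k3] as OpenCV has them; the pictures are not rectified), "cam_to_world" (4x4, takes a point from camera to world coordinates). Camera axes: x right, y down, z forward; pixel columns grow to the right and rows downward; lengths in m; the calibration is good to about 2 mm. A picture is of the moment at which its call begins. There is no depth.
- r.hand_in(): hands the job in, once; it reports no verdict.
Trained networks look in the newest picture that a camera, given by its name, has taken for a name from the list of things; names that differ only in an ending like _2 or _b are one class to them, and where a whole thing is asked for, a point or a joint stands for the part that bears it (a point fixed in the world has none). Each returns a list of dicts, best first, with "p" (0 to 1); they miss things now and then, are a little off and sometimes report something else, mostly with a low value. They report only what shows in the picture. A call takes as long as a camera call.
- r.recognise(camera, target): "rect" ([left, top, right, bottom] in pixels, round what is visible of it).
The state is a dict: "clock": time; "joints": joint angles; "qvel": joint speeds; "tau": joint torques, N m; "tcp_pos": TCP position; "orientation": TCP orientation; "contact_force": force on the tool from outside, world axes, zero at the start; "moment": the same for the moment, N m; "grip_width": finger opening in m.
Only numpy, scipy, OpenCV 4.12 (cv2) and the standard library are available. Lean on these libraries where they do the work, as an engineer would, in place of code of your own. Each camera call takes 0.05 s, during which the arm holds its last target.

## Working session

There is one attempt and no reset: what is moved stays moved. The work goes in short steps, Python scripts to look and compute and a tool call to move; the robot and the scene stay as the last step left them, time stands still between calls to the robot, and variables do not carry over. Pictures are saved under pics/ and viewed, and the job is handed in when it is done.

Besides the shell and the picture viewer there is one more tool, called after "Emit:" as name(argument=value, ...), one argument or row to a line, values as JSON. send_rows: Moves the arm, as the interface text tells. Its arguments: {"type":"object","properties":{"plan":{"type":"array","items":{"type":"array","items":{"type":"number"}}},"force":{"type":"number"}},"required":["plan"]}

```bash
mkdir -p pics; ls
python3 - <<'E'
from bench import r
import cv2
o=r.get_obs()
for k,v in o.items(): print(k,v)
print(r.tip_extent)
for c in ["scene","top","wrist"]:
    f=r.grab_frame(c); cv2.imwrite(f"pics/{c}0.png",f["image"][:,:,::-1])
    print(c,f["camera_matrix"],f["D"],f["cam_to_world"])
    for t in ["speed_lever","speed_knob","speed_pivot","lock_tip"]:
        try: print(t,r.recognise(c,t)[:3])
        except Exception as e: print(t,e)
E
```

```text
pics
clock 0.0
joints [ 1.1678347   0.47781161  0.02238606  1.55645805 -0.01150585  1.10930736
 -0.08310814]
qvel [-7.88720291e-04 -2.09119530e-04 -2.59637213e-04 -6.23082226e-04
 -1.41803086e-03  1.58762804e-03  8.91137129e-05]
tau [-3.28936358e-05 -5.96455264e+01  1.60788640e+00 -2.81197089e+01
  1.25393926e-02  9.43131658e-03  8.30722584e-07]
tcp_pos [ 0.19595487 -0.64533268  0.2443161 ]
orientation [-1.3333641   0.99048465 -0.98786462]
contact_force [ 0.02342236 -0.65019841  0.0080249 ]
moment [-0.00765643  0.01052149  0.02548941]
grip_width 0.0853610721945197
0.014
scene [[462.55631417   0.         321.0667297 ]
 [  0.         462.55631417 195.76950588]
 [  0.           0.           1.        ]] [0.04759346 0.         0.         0.         0.        ] [[ 0.85866339  0.3125311  -0.40622837  0.86374746]
 [ 0.51245564 -0.53787423  0.66938818 -0.47623844]
 [-0.00929514 -0.78295314 -0.62201124  0.52244714]
 [ 0.          0.          0.          1.        ]]
speed_lever [{'rect': [234.6, 219.5, 331.6, 276.2], 'p': 0.9}]
speed_knob [{'rect': [238.6, 218.8, 331.3, 275.0], 'p': 0.96}]
sp
[... 586 characters left out ...]
peed_knob [{'rect': [365.6, 177.5, 402.7, 250.2], 'p': 0.8}]
speed_pivot [{'rect': [170.4, 104.7, 439.4, 308.1], 'p': 0.82}]
lock_tip [{'rect': [309.4, 146.1, 323.8, 175.3], 'p': 0.54}]
wrist [[300.30751593   0.         323.19399049]
 [  0.         300.30751593 200.2375159 ]
 [  0.           0.           1.        ]] [-0.0519904  0.         0.         0.         0.       ] [[ 2.90751591e-01 -9.06381677e-01 -3.06489426e-01  2.75564394e-01]
 [-9.56798504e-01 -2.75307944e-01 -9.34995112e-02 -6.21525343e-01]
 [ 3.67270170e-04  3.20433755e-01 -9.47270855e-01  3.73925652e-01]
 [ 0.00000000e+00  0.00000000e+00  0.00000000e+00  1.00000000e+00]]
speed_lever []
speed_knob []
speed_pivot []
lock_tip []
```

View pics/scene0.png

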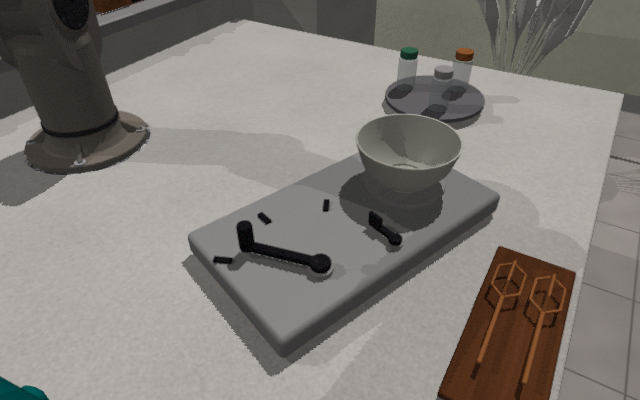

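View pics/top0.png

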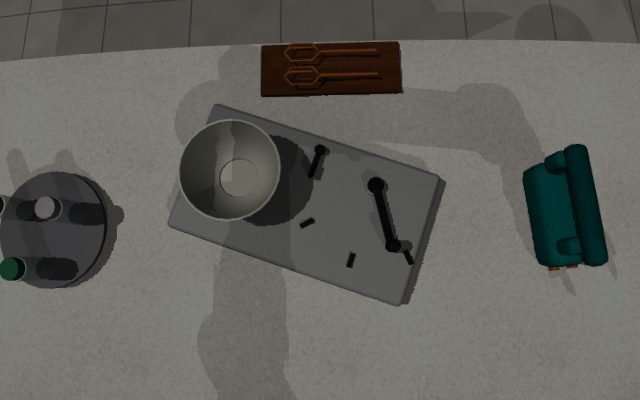

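```bash
cat > h.py <<'E'
import numpy as np, cv2
from scipy.optimize import least_squares
def proj(f,P):
    T=np.linalg.inv(f["cam_to_world"]); rv=cv2.Rodrigues(T[:3,:3])[0]
    return cv2.projectPoints(np.float64(P).reshape(-1,1,3),rv,T[:3,3],f["camera_matrix"],np.float64(f["D"]))[0].reshape(-1,2)
def toZ(f,uv,z):
    n=cv2.undistortPoints(np.float64(uv).reshape(-1,1,2),f["camera_matrix"],np.float64(f["D"])).reshape(-1,2)
    d=np.c_[n,np.ones(len(n))]@f["cam_to_world"][:3,:3].T; c=f["cam_to_world"][:3,3]
    return c+d*((z-c[2])/d[:,2])[:,None]
def rad(a,R,px,py,yaw,z):
    v=np.array([-np.cos(a),np.sin(a)])*R; c,s=np.cos(yaw),np.sin(yaw)
    return np.array([px+c*v[0]-s*v[1],py+s*v[0]+c*v[1],z])
E
python3 - <<'E'
from bench import r
import cv2,numpy as np
from h import *
for c,box in [("scene",(200,190,240,90)),("top",(290,130,150,150))]:
    f=r.grab_frame(c); im=f["image"]; x,y,w,h=box
    g=cv2.cvtColor(im,cv2.COLOR_RGB2GRAY)[y:y+h,x:x+w]
    n,l,s,ce=cv2.connectedComponentsWithStats((g<32).astype(np.uint8))
    for i in range(1,n):
        if s[i,4]>8: print(c,s[i]+[x,y,0,0,0],ce[i]+[x,y])
    k=min(800//w,600//h); cv2.imwrite(f"pics/{c}1.png",cv2.resize(im[y:y+h,x:x+w,::-1],None,fx=k,fy=k,interpolation=cv2.INTER_CUBIC)); print(k)
E
```

```text
scene [323 200   6  11  48] [325.75       205.14583333]
scene [258 213  13  11  65] [264.06153846 218.18461538]
scene [369 212  32  34 388] [383.37886598 229.03865979]
scene [ 237  221   94   52 1301] [279.01076095 250.46810146]
scene [213 257  19   7  96] [222.61458333 259.875     ]
3
top [290 141   7  30 151] [292.33774834 153.88741722]
top [301 145  29  34 369] [313.2899729  160.84281843]
top [368 177  33  75 807] [383.46468401 213.90582404]
top [300 218  14  10  70] [306.67142857 222.62857143]
top [402 248  12  17  95] [407.64210526 256.06315789]
top [347 253   8  15  74] [350.44594595 259.93243243]
4
```

View pics/scene1.png

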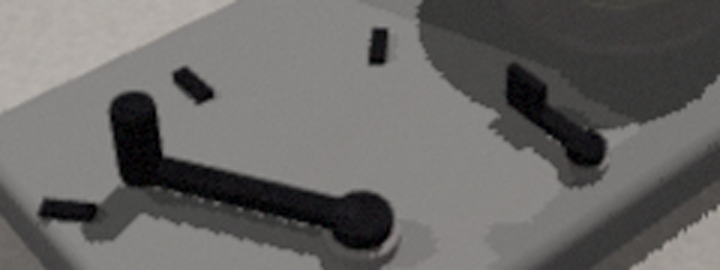

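View pics/top1.png

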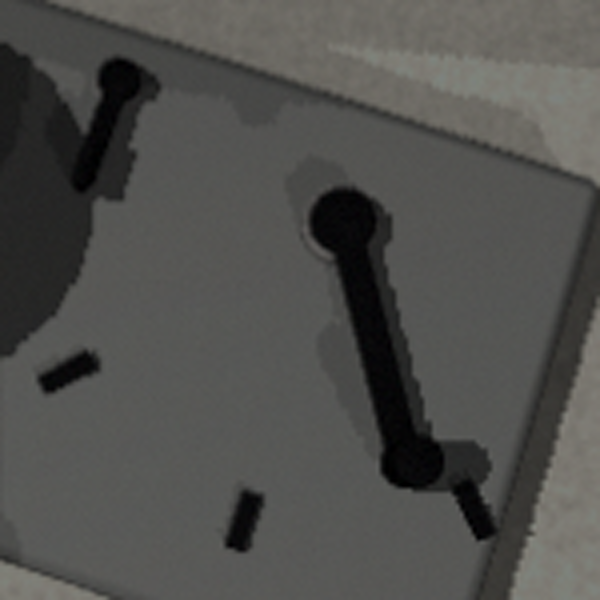

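Run:
```python
from bench import r
from h import *
F={c:r.grab_frame(c) for c in("scene","top")}
obs={"scene":[(0.75,325.7,205.1),(0,264.1,218.2),(-.75,222.6,259.9)],"top":[(.75,306.7,222.6),(0,350.4,259.9),(-.75,407.6,256.1)]}
for cams in (("top",),("scene",),("scene","top")):
    def res(p): return np.concatenate([proj(F[c],[rad(a,.139,*p,.048)])[0]-[u,v] for c in cams for a,u,v in obs[c]])
    s=least_squares(res,[0.55,-.15,0.3]); print(cams,s.x,np.round(s.fun,1))
p=s.x
np.save("p.npy",p)
for a in (-.95,-.75,0): print(a,rad(a,.11,*p,.099),{c:proj(F[c],[rad(a,.11,*p,.099)])[0].round(1) for c in F})
print("pivot px",{c:proj(F[c],[[p[0],p[1],.06]])[0].round(1) for c in F})
c,s_=np.cos(p[2]),np.sin(p[2]); print("bowl",p[0]+c*-.065-s_*.235,p[1]+s_*-.065+c*.235,"lockpivot",p[0]+c*.03-s_*.115,p[1]+s_*.03+c*.115)
o=r.get_obs(); print(cv2.Rodrigues(o["orientation"])[0].round(3))
```

```text
('top',) [ 0.63435708 -0.10272377 -0.34208651] [-0.5 -0.  -0.  -0.3  0.5  0.3]
('scene',) [ 0.63641635 -0.10527581 -0.34555144] [ 0.4 -0.3 -0.1 -0.1 -0.2  0.3]
('scene', 'top') [ 0.63518723 -0.10364044 -0.34308532] [ 0.  -1.1 -0.3 -0.9 -0.2 -0.6 -0.  -0.6  0.4 -0.8  1.  -0.2]
-0.95 [ 0.54483196 -0.16637739  0.099     ] {'scene': array([235.3, 246.1]), 'top': array([418. , 232.8])}
-0.75 [ 0.53416914 -0.147176    0.099     ] {'scene': array([238.2, 234.4]), 'top': array([406.6, 239.5])}
0 [ 0.53159789 -0.06663708  0.099     ] {'scene': array([272. , 200.9]), 'top': array([357.7, 242.2])}
pivot px {'scene': array([320.3, 262.1]), 'top': array([375.5, 183.9])}
bowl 0.6530279886819803 0.1395296766763843 lockpivot 0.702124204458921 -0.005434324359680109
[[ 0.29   0.     0.957]
 [-0.957 -0.     0.29 ]
 [ 0.    -1.     0.   ]]
```

Run:
```python
from bench import r
from h import *
p=np.load("p.npy")
F={c:r.grab_frame(c) for c in("scene","top")}
O={"scene":(244.3,224.7),"top":(393,244.5)}
for c in F:
    q=toZ(F[c],[O[c]],.099)[0]; v=q[:2]-p[:2]; C,S=np.cos(p[2]),np.sin(p[2]); b=[C*v[0]+S*v[1],-S*v[0]+C*v[1]]
    print(c,q,np.hypot(*v),np.arctan2(b[1],-b[0]))
```

```text
scene [ 0.52909583 -0.12775017  0.099     ] 0.108796439717362 -0.5665443832497902
top [ 0.52659336 -0.12440566  0.099     ] 0.11056140376175386 -0.5320235379051101
```

Emit:
send_rows(
  plan=[
    [-3.3,0,3.9,0,0.7],
    [-3.3,0,3.9,0,0.7],
    [-3.3,0,3.9,0,0.7],
    [-3.3,0,3.9,0,0.7],
    [-3.3,0,3.9,0,0.7],
    [-3.3,0,3.9,0,0.7],
    [-3.3,0,3.9,0,0.7],
    [-3.3,0,3.9,0,0.7],
    [-3.3,0,3.9,0,0.7],
    [-3.3,0,3.9,0,0.7],
    [-3.3,0,3.9,0,0.7],
    [-3.3,0,3.9,0,0.7],
  ],
  force=20,
)

```text
clock: 2.55
tcp_pos: [0.5297, -0.1297, 0.2456]
orientation: [-1.334, 0.989, -0.99]
contact_force: [1.2, -1.6, -0.4]
grip_width: 0.0595
```

Emit:
send_rows(
  plan=[
    [0,0,0,5,0.7],
    [0,4,0,0,0.7],
    [0,4,0,0,0.7],
    [0,0,0,0,0.7],
  ],
)

```text
clock: 3.05
tcp_pos: [0.5267, -0.1307, 0.163]
orientation: [-1.303, 1.06, -1.051]
contact_force: [0.2, 0.2, 1.4]
grip_width: 0.0598
```

Run:
```python
from bench import r
from h import *
f=r.grab_frame("wrist"); cv2.imwrite("pics/wrist1.png",f["image"][:,:,::-1])
print(r.recognise("wrist","speed_knob")[:2])
p=np.load("p.npy")
for a in(-.53,-.55,-.57): print(a,rad(a,.11,*p,.099),proj(f,[rad(a,.11,*p,.099),rad(a,.11,*p,.064)]))
o=r.get_obs(); print(o["tcp_pos"],cv2.Rodrigues(o["orientation"])[0].round(3))
f=r.grab_frame("scene"); cv2.imwrite("pics/scene2.png",f["image"][:,:,::-1])
```

```text
[{'rect': [299.4, 35.7, 339.8, 236.6], 'p': 0.59}]
-0.53 [ 0.52710319 -0.12408155  0.099     ] [[314.41101999 221.85178875]
 [315.69661239 204.72067283]]
-0.55 [ 0.5275336  -0.12623899  0.099     ] [[317.58010053 221.88693354]
 [318.43217148 204.75089539]]
-0.57 [ 0.52800707 -0.1283874   0.099     ] [[320.74914558 221.86341602]
 [321.16769991 204.7296156 ]]
[ 0.52947375 -0.13107266  0.16627799] [[ 0.206  0.001  0.979]
 [-0.979 -0.     0.206]
 [ 0.    -1.     0.001]]
```

View pics/wrist1.png

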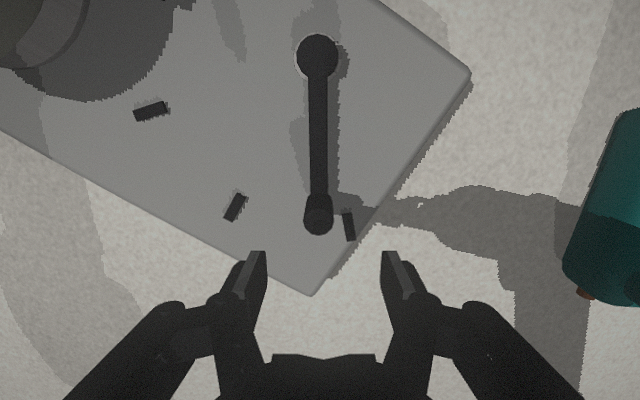

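View pics/scene2.png

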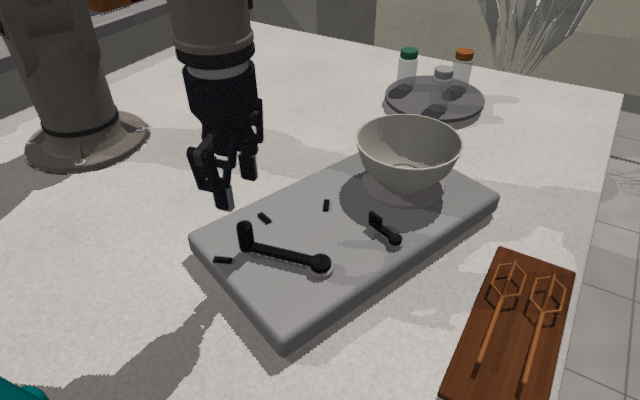

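Emit:
send_rows(
  plan=[
    [-0.4,3,0,0,0.7],
    [0,3,0,0,0.7],
    [0,2.1,0,0,0.7],
    [0,0,0,0,0.7],
  ],
)

```text
clock: 3.7
tcp_pos: [0.5283, -0.1272, 0.0847]
orientation: [-1.3, 1.055, -1.055]
contact_force: [0.7, 0.4, -0.1]
grip_width: 0.0597
```

Run:
```python
from bench import r
from h import *
for c in ("wrist","scene"):
    f=r.grab_frame(c); cv2.imwrite(f"pics/{c}3.png",f["image"][:,:,::-1]); o=r.get_obs(); print(o["tcp_pos"],o["contact_force"],o["clock"])
```

```text
[ 0.52901063 -0.12726861  0.08558934] [-0.12273643 -0.37731358  0.59833309] 3.75
[ 0.5294076  -0.12732551  0.08602128] [0.03176942 0.04430943 0.66408411] 3.8
```

View pics/wrist3.png

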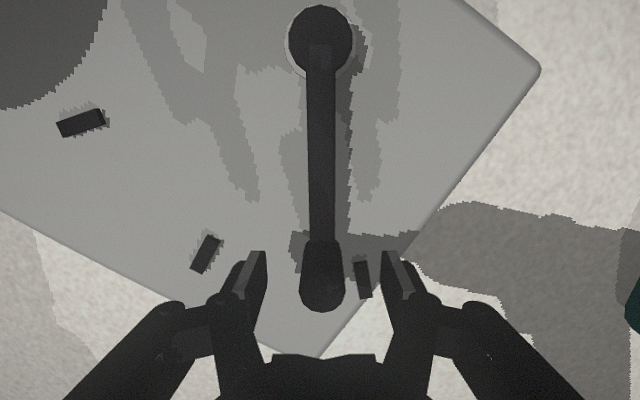

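View pics/scene3.png

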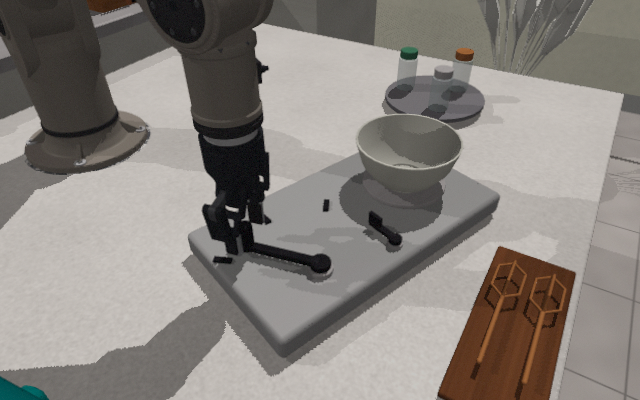

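Emit:
send_rows(
  plan=[
    [0,0,0,0,0],
    [0,0,0,0,0],
    [0,0,0,0,0],
    [0,0,0,0,0],
    [0,0,0,0,0],
    [0,0,0,0,0],
  ],
  force=20,
)

```text
clock: 4.55
tcp_pos: [0.5287, -0.1272, 0.0852]
orientation: [-1.3, 1.054, -1.056]
contact_force: [-1.2, -0.5, 5.5]
grip_width: 0.0215
```

Run:
```python
from bench import r
from h import *
P=[]
for i in range(6):
    f=r.grab_frame("wrist");  o=r.get_obs(); P.append(np.r_[o["tcp_pos"],o["contact_force"],o["grip_width"]])
    if i==0: cv2.imwrite("pics/wrist4.png",f["image"][:,:,::-1])
print(np.mean(P,0).round(4),np.std(P,0).round(4))
p=np.load("p.npy"); R=cv2.Rodrigues(o["orientation"])[0]; print(R.round(3))
print([rad(a,.11,*p,.09).round(4) for a in (-.55,0)])
# plan: 6 rows, spin 5.25 each
a0=-.555; t=rad(a0,.11,*p,0); x0=R[:2,0]
th=np.arctan2(x0[1],x0[0])
n=8
for k in range(n):
    a=rad(a0*(1-k/n),.11,*p,0); b=rad(a0*(1-(k+1)/n),.11,*p,0); d=(b-a)[:2]
    h=th+a0*k/n*1.0  # rotates clockwise
    X=np.array([np.cos(h),np.sin(h)]); Z=np.array([-np.sin(h),np.cos(h)])
    print((100*d@X).round(3),(100*d@Z).round(3),np.degrees(-a0/n).round(2))
```

```text
[ 0.5286 -0.1272  0.0852 -1.3006  0.4405  6.3945  0.0212] [0.000e+00 0.000e+00 0.000e+00 4.214e-01 4.002e-01 3.736e-01 1.000e-04]
[[ 0.206  0.001  0.979]
 [-0.979 -0.     0.206]
 [ 0.001 -1.     0.001]]
[array([ 0.5275, -0.1262,  0.09  ]), array([ 0.5316, -0.0666,  0.09  ])]
-0.763 0.023 3.97
-0.763 0.023 3.97
-0.763 0.023 3.97
-0.763 0.023 3.97
-0.763 0.023 3.97
-0.763 0.023 3.97
-0.763 0.023 3.97
-0.763 0.023 3.97
```

View pics/wrist4.png

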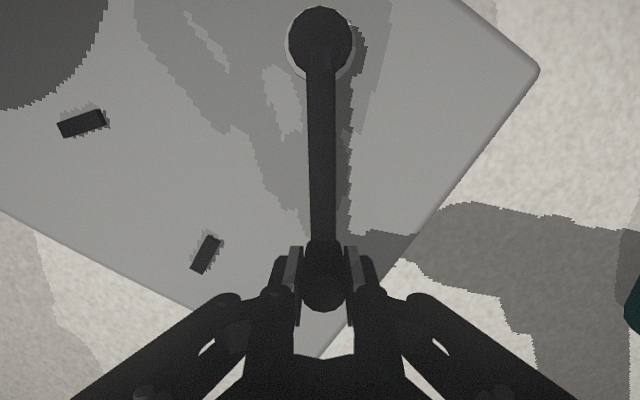

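Emit:
send_rows(
  plan=[
    [-0.76,0,0.02,4,0],
    [-0.76,0,0.02,4,0],
    [-0.76,0,0.03,4,0],
    [-0.76,0,0.02,4,0],
    [-0.76,0,0.03,4,0],
    [-0.76,0,0.02,4,0],
    [-0.76,0,0.03,4,0],
    [-0.76,0,0.02,4,0],
    [0,0,0,0,0],
    [0,0,0,0,0],
  ],
)

```text
clock: 6.1
tcp_pos: [0.5324, -0.0667, 0.0852]
orientation: [-1.021, 1.463, -1.463]
contact_force: [-2.3, 1.0, 7.8]
grip_width: 0.0213
```

Run:
```python
from bench import r
from h import *
p=np.load("p.npy")
for c in ("wrist","scene","top"):
    f=r.grab_frame(c); o=r.get_obs(); cv2.imwrite(f"pics/{c}5.png",f["image"][:,:,::-1])
    print(c,proj(f,[rad(0,R,*p,z) for R,z in ((.11,.099),(.0,.064),(.07,.064),(.126,.049),(.152,.049))]).round(1).tolist())
print(o["tcp_pos"],o["contact_force"]); v=o["tcp_pos"][:2]-p[:2];C,S=np.cos(p[2]),np.sin(p[2]); print(np.arctan2(-S*v[0]+C*v[1],-(C*v[0]+S*v[1])),np.hypot(*v))
```

```text
wrist [[324.5, 293.9], [322.7, 38.8], [323.8, 187.5], [324.4, 266.6], [324.6, 301.0]]
scene [[272.0, 200.9], [320.3, 260.0], [289.6, 233.0], [268.4, 221.1], [259.1, 212.7]]
top [[357.7, 242.2], [375.7, 183.5], [363.6, 221.1], [353.1, 252.1], [348.5, 266.2]]
[ 0.5324514  -0.06673609  0.0852096 ] [-1.87390033  0.95447634  7.82052472]
0.0017759864083889995 0.10916310097537853
```

View pics/wrist5.png

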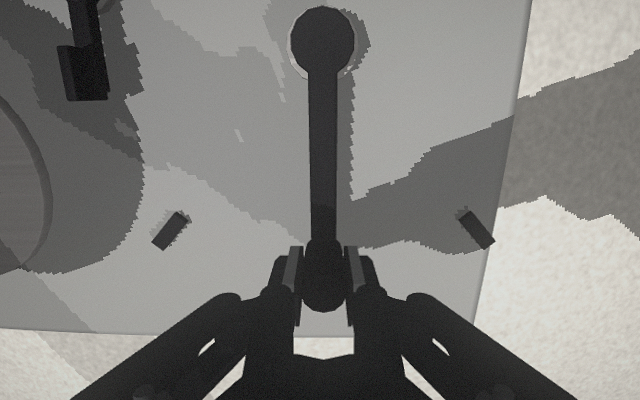

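View pics/scene5.png

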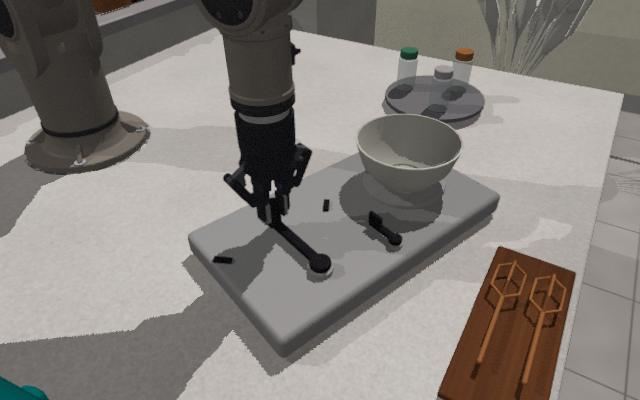

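Emit:
send_rows(
  plan=[
    [0,0,0,0,0.2],
    [0,0,0,0,0.5],
    [0,0,0,0,0.7],
    [0,0,0,0,0.7],
    [0,0,0,0,0.7],
    [0,-2,0,0,0.7],
    [0,-4,0,0,0.7],
    [0,-4,0,0,0.7],
    [0,-4,-4,0,0.7],
    [0,0,-4,0,0.7],
    [0,0,-4,0,0.7],
    [0,0,0,0,0.7],
  ],
)

```text
clock: 7.75
tcp_pos: [0.417, -0.0254, 0.2242]
orientation: [-1.024, 1.462, -1.462]
contact_force: [0.3, 0.1, 0.2]
grip_width: 0.0602
```

Run:
```python
from bench import r
from h import *
p=np.load("p.npy")
for c in ("wrist","scene","top"):
    f=r.grab_frame(c); o=r.get_obs(); cv2.imwrite(f"pics/{c}6.png",f["image"][:,:,::-1])
    print(c,proj(f,[rad(0,R,*p,z) for R,z in ((.11,.099),(.0,.064),(.07,.064),(.126,.049),(.152,.049))]).round(1).tolist())
    x,y,w,h=dict(scene=(200,180,240,110),top=(290,130,150,150),wrist=(160,0,320,200))[c]
    k=min(800//w,600//h); cv2.imwrite(f"pics/{c}6z.png",cv2.resize(f["image"][y:y+h,x:x+w,::-1],None,fx=k,fy=k,interpolation=cv2.INTER_CUBIC)); print(x,y,k)
print(o["tcp_pos"],o["contact_force"],o["clock"])
```

```text
wrist [[323.1, 46.6], [322.2, -93.3], [322.8, 2.6], [323.1, 73.8], [323.3, 102.5]]
160 0 2
scene [[272.0, 200.9], [320.3, 260.0], [289.6, 233.0], [268.4, 221.1], [259.1, 212.7]]
200 180 3
top [[357.7, 242.2], [375.7, 183.5], [363.6, 221.1], [353.1, 252.1], [348.5, 266.2]]
290 130 4
[ 0.42042523 -0.02616248  0.22460161] [ 0.44137676 -0.02287829 -0.22008166] 7.9
```

View pics/wrist6.png

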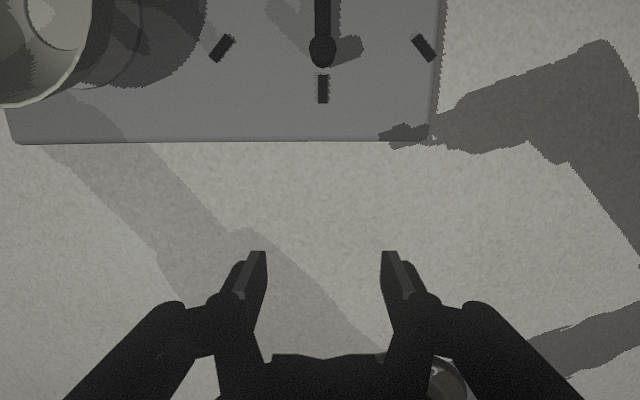

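View pics/scene6z.png

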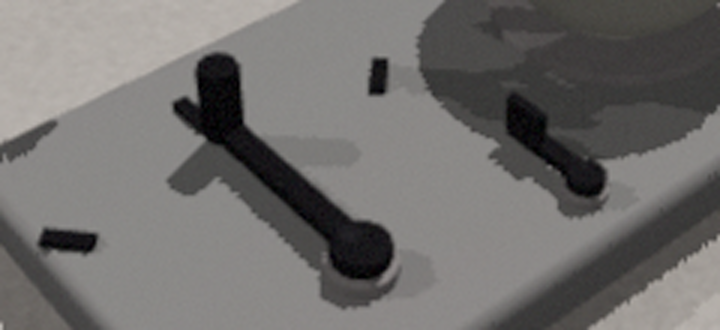

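View pics/top6z.png

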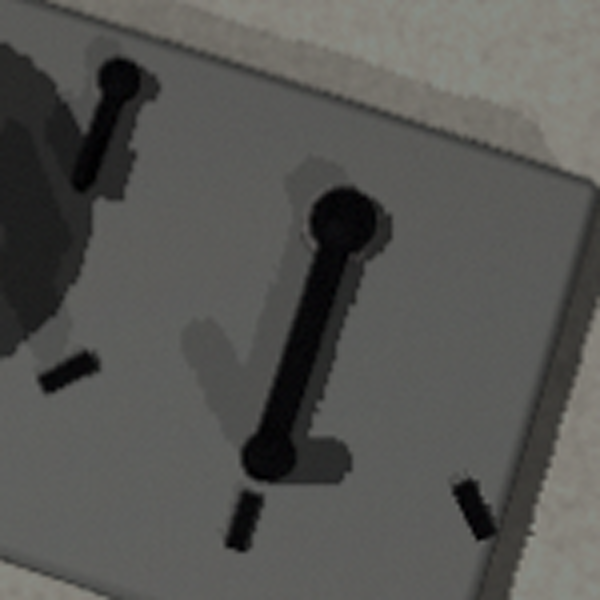

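The wrist view shows the knob and arm at column 322–323 and the middle rib at 323. The lock lever sits on the same pixels as in the first top and scene crops. The arm is clear, so I'm handing in.

Run:
```python
from bench import r
print(r.hand_in())
```

```text
the job is handed in; nothing more can be done
None
```

The speed lever now points at the middle rib (slow), and the gripper has let go and backed away. It took about 8 s of the 32 s allowed, and the job is handed in.

- **Start:** the cameras put the lever at about -0.55 rad, on the off side but not exactly on the off rib (-0.75).
- **Move:** I gripped the knob with 20 N and swung it along its arc, turning the tool with it. Then I released it, lifted off and moved away.
- **Lever position:** before release, the tool position put the lever at about +0.002 rad. After release, the knob, arm and middle rib lined up within about 1 pixel in the wrist view, and the top and scene views agreed.
- **Bowl-lock lever:** it looks unmoved in the before and after pictures.
- **Forces:** none of the readings I took exceeded about 8 N, and the last showed no contact.

The two cameras' estimates of the pivot differed by 2–3 mm, about what the calibration allows. No check failed.

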